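Lock a reel with its centring cone on a tilted spool holder

ROBOT

A 6-joint arm with a two-finger parallel gripper is mounted at the origin on the work surface. World frame = base frame: x ahead of the robot, y to its left, z up, the work surface at z = 0. Lengths are in m, angles in rad, forces in N, time in s.
With the tool pointing down it reaches from about 0.25 to 0.775 m from the base axis. Payload 4 kg.
Tool frame: the origin (TCP) lies at the very end of the fingers, on their centre line; the grasp point (between the pads) lies 19 mm behind it; z points along the fingers, y is the line along which they close (so a half turn about z gives the same grasp; the last joint's range is limited). The gripper opens to 94 mm and grips with 3 to 60 N. Pads are 16 mm wide; open, the fingers measure 119 mm over their backs; the gripper's body (75 mm by 177 mm) begins 78 mm behind the grasp point.
Start: joints at [-1.408, 0.087, 1.371, -0, 1.684, -0.103], TCP at [0.144, -0.531, 0.206] pointing down, gripper open.
Joint ranges: [-3.1, 3.1], [-0.76, 2.03], [0.27, 2.55], [-1.08, 4.22], [0.17, 2.65], [-2.57, 2.57]. Speed limits (rad/s): [2.79, 2.79, 3.14, 3.14, 3.14, 3.14].

INTERFACE

Orientations are given as [roll, pitch, yaw] about the fixed x, y, z axes, in that order (R = Rz(yaw) Ry(pitch) Rx(roll)).
In Python, from bench import robot gives the robot as it stands. The module is installed in compiled form; this text tells all that it offers.
- The arm moves only by the tool move_arm, never from a script. Its argument "deltas" is one flat list of numbers, 7 for each row, row after row: the turn, a rotation vector about the tool's x, y, z in rad, then the shift along the tool's x, y, z in cm, then the closure, from -1 (fully open) to 1 (shut). A call has 1 to 8 rows; each row is the pose to reach, as a shift and turn from the pose commanded when the call began, along the tool's axes at that moment; what a row does not reach only later rows make up. A row lasts 1/10 s, in which the tool goes at most 50 mm and 8.59 degrees, less where a joint would pass 70% of its speed; a pose out of reach is approached as far as the arm can. A call with a gripper value outside its range is refused whole. The fingers move at their own pace and stop on an object; the grip force is fixed at half the most. Time passes only in rows, so rows that repeat a pose let the fingers close. It gives the time, the measured TCP pose, the force, the opening and the grip force at its end, in the units of the state.
- robot.get_obs(): the state, without advancing time (a new reading comes with each control period).
- robot.snapshot(name): name is "side" or "top" or "wrist"; returns a dict with "image" (420x560x3 uint8, red, green, blue), "depth" (420x560 float32, m along the optical axis (not along the pixel's ray), 0 where there is no reading), "fov_y" (degrees; the focal length in pixels is half the picture's height over the tangent of half this angle, whatever the lens; pixels are square), "cx", "cy" (the principal point, pixels), "D" ([k1, k2, p1, p2, k3] as OpenCV has them; the pictures are not rectified), "origin" and "orientation" of the camera in the world; the wrist camera has in their place "T_tool_cam" (4x4, takes a point from camera to tool coordinates, whose origin is the TCP and whose axes are the flange's). Camera axes: x right, y up, looking along -z (the intrinsics and any distortion apply to the point x, -y, -z); pixel columns grow to the right and rows downward; lengths in m; the calibration is good to about 2 mm. A picture is of the moment at which its call begins: read the wrist's pose just before it.
- robot.close_job(): hands the job in; it is judged then, once.
The state is a dict: "time": time; "joint_positions": joint angles; "qvel": joint speeds; "joint_torque": joint torques, N m; "tool_pos": TCP position; "ee_rot": TCP orientation; "wrist_force": force on the tool from outside, world axes, zero at the start; "wrist_torque": the same for the moment, N m; "width": finger opening in m; "finger_force": force on a finger pad.
Only numpy, scipy, OpenCV 4.12 (cv2) and the standard library are available. Lean on these libraries where they do the work, as an engineer would, in place of code of your own. Each camera call takes 0.05 s, during which the arm holds its last target. There are 200 camera calls.

TASK

The empty reel on the tilted black spool holder has lost its locking cone: pick up the orange cone and nest it, small end first, in the reel's tapered bore so that it centres itself square in the bore. The reel may be clamped anywhere along its spindle, so feel for the seat; then press the cone home along the spindle with a push of about 15 newtons for a moment, never slamming it or leaning on it hard, and let go. Leave the caliper, the palette and the tweezers where they lie.

Things in the scene. Friction and masses are not known exactly. Their poses are not given: they have to be found in the camera images.
- holder: Black nylon spool holder, fixed to the bench: base 130 x 130 x 12 mm, centred 20 mm along +x of its origin (at bench level), cheeks up to 70 mm high. Its spindle leans 30 degrees from vertical towards the holder's -x. A grey reel, flanges 130 mm across, 49 mm tall, sits on the spindle.
- spindle: Spindle of the holder. Origin on its axis, 85 mm above the bench; z runs up along the axis, 30 degrees from vertical; y is level. The grey reel is coaxial with it and clamped at a height that is not reported: its flat top face with the bore's mouth lies 46 to 71 mm from this origin along z.
- bore_low (a point): Point on the spindle axis, 46 mm up it: the lowest place where the mouth of the reel's bore can be (the true mouth is 0 to 25 mm farther up). The bore is 70 mm wide at the mouth, narrowing 1 mm per mm of depth like the cone, 44 mm deep. With the cone seated, cone_mid lies about 8 mm above the mouth.
- cone_mid (a point): Centre (44 mm above the small end) of the loose orange cone, 88 mm tall, 0.13 to 0.25 kg, standing on its small end; z points from small end to grip. Taper 34 mm wide below, 72 mm wide 38 mm higher, then a 4 mm rim. Above the rim's flat top (2 mm below this point) a square grip 26 x 26 x 46 mm, sides facing x and y of this frame, its top 44 mm above this point.
- caliper: Loose blue plastic caliper, 220 mm long along x, 10 mm thick, lying flat; origin under the middle of its beam. Leave alone.
- palette: Loose white ceramic paint palette, round, 90 mm across, 12 mm high; origin under its centre. Leave alone.
- tweezers: Loose steel tweezers, 140 mm long along x, 6 mm high, lying on a fixed green folded mat 150 x 100 x 10 mm; origin under their middle. Leave alone.
Not all that is in view belongs to the job. Of the things that look like the part that bears cone_mid, take the one that is farthest from the robot's base at the start.

How it is judged:
By the outcome, as a careful person would: the job done as asked, in the order asked, and still so for the second after the job is handed in, with the robot touching nothing.
It also fails if it takes over 54 s, if anything falls off the work surface, if the arm or the gripper's body presses on something with over 40 N, if the wrist force passes 120 N, or if a joint passes its speed limit or range.

## Working session

There is one attempt and no reset: what is moved stays moved. The work goes in short steps, Python scripts to look and compute and a tool call to move; the robot and the scene stay as the last step left them, time stands still between calls to the robot, and variables do not carry over. Pictures are saved under pics/ and viewed, at most 10 in all, crops included, and the job is handed in when it is done.

Besides the shell and the picture viewer there is one more tool, called after "Request:" as a command line: name --argument value ..., lists and objects as JSON in quotes. move_arm: Moves the arm, as the interface text tells. Its arguments: {"type":"object","properties":{"deltas":{"type":"array","items":{"type":"number"}}},"required":["deltas"]}

```bash
mkdir -p pics
cat > h.py <<'E'
import numpy as np, cv2
from scipy.spatial.transform import Rotation as R
from bench import robot
def cloud(s, Twc=None):
    im=s["image"];d=s["depth"];h,w=d.shape
    f=h/2/np.tan(np.radians(s["fov_y"])/2)
    K=np.array([[f,0,s["cx"]],[0,f,s["cy"]],[0,0,1]])
    u,v=np.meshgrid(np.arange(w),np.arange(h))
    p=cv2.undistortPoints(np.stack([u,v],-1).reshape(-1,1,2).astype(np.float64),K,np.array(s["D"],float)).reshape(h,w,2)
    P=np.stack([p[...,0]*d,-p[...,1]*d,-d],-1)
    if Twc is None:
        o=np.array(s["orientation"]); Rm=o if o.shape==(3,3) else R.from_euler('xyz',o).as_matrix()
        t=np.array(s["origin"])
    else: Rm,t=Twc[:3,:3],Twc[:3,3]
    return P@Rm.T+t
def tool():
    o=robot.get_obs();T=np.eye(4);T[:3,:3]=R.from_euler('xyz',o["ee_rot"]).as_matrix();T[:3,3]=o["tool_pos"];return T
def snap(n):
    T=tool(); s=robot.snapshot(n)
    C=cloud(s, T@np.array(s["T_tool_cam"]) if n=="wrist" else None)
    return s,C
def save(n,im): cv2.imwrite("pics/"+n,cv2.cvtColor(im,cv2.COLOR_RGB2BGR))
E
python3 - <<'E'
from h import *
print(robot.get_obs())
for n in("top","side"):
    s,C=snap(n);save(n+"0.png",s["image"]);np.savez(n+"0.npz",im=s["image"],C=C,d=s["depth"]);print(n,s["origin"],s["orientation"],s["fov_y"],s["D"])
E
```

```text
{'time': 0.0, 'joint_positions': array([-1.40807918e+00,  8.79722137e-02,  1.37223868e+00, -1.62539107e-05,
        1.68360014e+00, -1.03106922e-01]), 'qvel': array([-0.00085525,  0.00137878,  0.00029658,  0.00037502,  0.00154556,
       -0.0015652 ]), 'joint_torque': array([-2.49581262e-04, -3.40177095e+01, -3.02427614e+01,  7.18464050e-02,
        3.28217167e-02, -1.59991678e-04]), 'tool_pos': array([ 0.14438484, -0.53014352,  0.20430268]), 'ee_rot': array([-3.13938439e+00, -2.12256275e-04,  2.65822027e-01]), 'wrist_force': array([ 0.56024771, -0.75065906,  0.24115608]), 'wrist_torque': array([-0.00867366, -0.02174524, -0.019434  ]), 'finger_force': 0.0, 'width': 0.09363695240773072}
top [ 0.43919837 -0.01806209  0.98906916] [ 0.18220674  0.03313841 -1.56586542] 47.67413703806501 [-0.13479084  0.          0.          0.          0.        ]
side [ 0.38562412 -0.44995104  0.66235443] [ 0.73006696 -0.01431927 -0.40024812] 50.39090748175953 [-0.1089415  0.         0.         0.         0.       ]
```

View pics/top0.png

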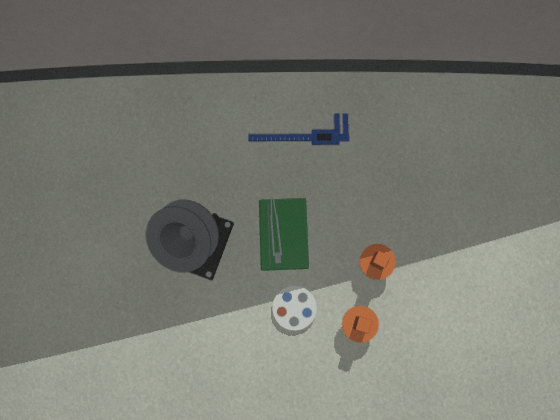

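View pics/side0.png

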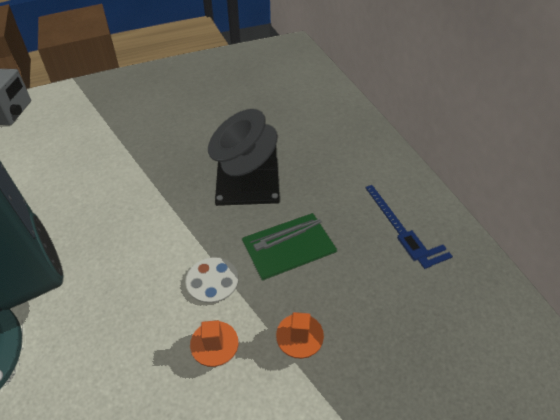

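Orange candidates: top view (378,262), which is side view (300,335), and top view (360,324), which is side view (214,343). In the top view +x points up, so the first should be the farther one. I'll measure both and confirm with a crop.

```bash
cat > m.py <<'E'
from h import *
for n,boxes in (("top",[(345,235,410,295),(335,297,385,350)]),("side",[(270,305,330,362),(185,315,245,368)])):
    z=np.load(n+"0.npz");im=z["im"].astype(int);C=z["C"];d=z["d"]
    for b in boxes:
        m=np.zeros(d.shape,bool);m[b[1]:b[3],b[0]:b[2]]=1
        m&=(im[...,0]>im[...,2]+70)&(d>0)
        P=C[m]; 
        rim=P[(P[:,2]>.032)&(P[:,2]<.052)]; top=P[P[:,2]>.08]
        c,r=cv2.minEnclosingCircle(rim[:,:2].astype(np.float32))
        print(n,b,"zmax",np.percentile(P[:,2],[2,50,98]),"rim",c,r,"dist",np.hypot(*c))
        if len(top)>5: print("  top",np.median(top,0),cv2.minAreaRect((top[:,:2]*1000).astype(np.float32)),len(top))
# reel
for n,b in (("top",(140,195,225,280)),("side",(200,100,285,180))):
    z=np.load(n+"0.npz");C=z["C"];d=z["d"]
    P=C[b[1]:b[3],b[0]:b[2]].reshape(-1,3);P=P[d[b[1]:b[3],b[0]:b[2]].ravel()>0]
    P=P[P[:,2]>.09]
    rng=np.random.default_rng(0);best=None
    for i in range(3000):
        q=P[rng.choice(len(P),3,False)];nn=np.cross(q[1]-q[0],q[2]-q[0]);l=np.linalg.norm(nn)
        if l<1e-5: continue
        nn/=l; nn*=np.sign(nn[2])
        if abs(nn[2]-.866)>.06: continue
        k=abs((P-q[0])@nn)<.002
        if best is None or k.sum()>best.sum(): best=k
    Q=P[best];c=Q.mean(0);nn=np.linalg.svd(Q-c)[2][2];nn*=np.sign(nn[2])
    ex=np.cross([0,0,1],nn);ex/=np.linalg.norm(ex);ey=np.cross(nn,ex)
    uv=np.c_[(Q-c)@ex,(Q-c)@ey];cc,r=cv2.minEnclosingCircle(uv.astype(np.float32))
    ctr=c+cc[0]*ex+cc[1]*ey
    print(n,"reel n",nn,"tilt",np.degrees(np.arccos(nn[2])),"az",np.degrees(np.arctan2(nn[1],nn[0])),"ctr",ctr,r,len(Q))
# holder base
z=np.load("top0.npz");C=z["C"];im=z["im"].astype(int)
m=(im.sum(-1)<120)&(C[...,2]<.03)&(C[...,2]>.004);m[:195]=0;m[290:]=0;m[:,:140]=0;m[:,245:]=0
print("base",cv2.minAreaRect((C[m][:,:2]*1000).astype(np.float32)),m.sum())
cr=np.load("top0.npz")["im"][225:365,310:430];save("crop0.png",cv2.resize(cr,None,fx=5,fy=4.2) if 0 else cv2.resize(cr,None,fx=4,fy=4,interpolation=cv2.INTER_CUBIC))
E
python3 m.py
```

```text
top (345, 235, 410, 295) zmax [0.03894605 0.04284729 0.09015753] rim (0.519525408744812, -0.18147745728492737) 0.03610644116997719 dist 0.5503096563154845
  top [ 0.51934912 -0.18105427  0.08806404] ((518.8655395507812, -181.06944274902344), (26.256053924560547, 25.476926803588867), 61.770118713378906) 181
top (335, 297, 385, 350) zmax [0.0390514  0.04299833 0.09028377] rim (0.39717981219291687, -0.14452925324440002) 0.03601474687457085 dist 0.42265885564718103
  top [ 0.39631251 -0.14489883  0.08827923] ((396.4842224121094, -145.08828735351562), (25.893022537231445, 26.21242332458496), 73.07479858398438) 198
side (270, 305, 330, 362) zmax [0.03950934 0.0425249  0.08933907] rim (0.519389271736145, -0.18101587891578674) 0.03581605479121208 dist 0.5500290574272034
  top [ 0.5194242  -0.18226736  0.08806218] ((519.4854125976562, -181.6466827392578), (26.005693435668945, 24.508201599121094), 63.893653869628906) 300
side (185, 315, 245, 368) zmax [0.03985163 0.04258144 0.08926059] rim (0.39684557914733887, -0.14411136507987976) 0.036408424377441406 dist 0.4222019649811843
  top [ 0.3972028  -0.1458851   0.08778972] ((397.14794921875, -145.00465393066406), (25.58970069885254, 25.236392974853516), 75.07962036132812) 323
top reel n [-0.4690755   0.16818839  0.86699529] tilt 29.888671553013943 az 160.27455658973432 ctr [0.55031879 0.2008698  0.13043343] 0.06606663763523102 2122
side reel n [-0.46699235  0.16908932  0.86794409] tilt 29.779398106919373 az 160.09561267103769 ctr [0.54980435 0.19912112 0.13058191] 0.06595753878355026 1379
base ((548.5333251953125, 150.41583251953125), (43.14887237548828, 127.74583435058594), 66.6602783203125) 613
```

View pics/crop0.png

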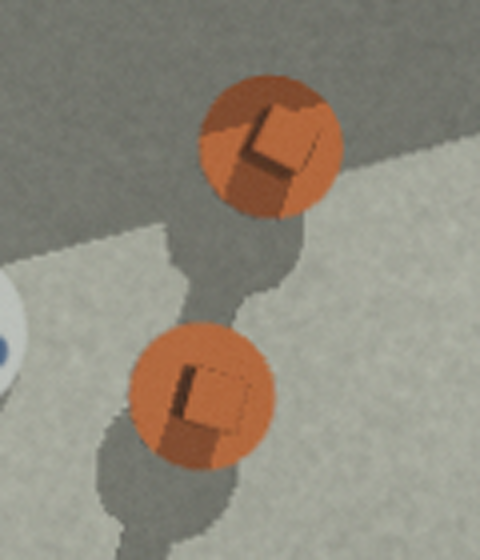

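The upper cone, at top view (378,262) or crop (272,145), is 0.550 m from the base. The other, at (360,324), is only 0.422 m away, so the upper one is the part meant. Both cameras agree on the reel face: centre about (0.550, 0.200, 0.1305), tilt 30°, azimuth 160°.

```bash
cat >> h.py <<'E'
def Rdown(yang,tool_z=(0,0,-1)):
    z=np.array(tool_z,float);z/=np.linalg.norm(z)
    x=None;y=np.array([np.cos(yang),np.sin(yang),0]);y-=z*(y@z);y/=np.linalg.norm(y)
    return np.c_[np.cross(y,z),y,z]
def delta(Rt,pt):
    T=tool();Rc=T[:3,:3]
    rv=R.from_matrix(Rc.T@Rt).as_rotvec();sh=Rc.T@(np.array(pt)-T[:3,3])*100
    print("turn",rv.round(3),"shift cm",sh.round(2), "deg",np.degrees(np.linalg.norm(rv)).round(1))
E
python3 -c "
from h import *
delta(Rdown(np.radians(-27.5)),[.5193,-.1813,.16])"
```

```text
turn [-0.002 -0.001 -0.825] shift cm [ 45.34 -23.81   4.5 ] deg 47.3
```

Request:
move_arm --deltas '[0, 0, -0.06, 3.5, -1.8, 0, -1, 0, 0, -0.13, 7.5, -4, 0.2, -1, 0, 0, -0.21, 11.5, -6, 0.5, -1, 0, 0, -0.29, 15.5, -8.2, 0.8, -1, 0, 0, -0.37, 19.5, -10.3, 1.2, -1, 0, 0, -0.45, 23.5, -12.4, 1.6, -1, 0, 0, -0.53, 27.5, -14.5, 2, -1, 0, 0, -0.6, 31.5, -16.6, 2.4, -1]'

```text
time: 0.9
tool_pos: [0.4057, -0.2861, 0.1809]
ee_rot: [-3.141, 0.0, 0.869]
wrist_force: [1.1, -1.4, 0.7]
width: 0.094
finger_force: 0.0
```

```bash
python3 -c "
from h import *
delta(Rdown(np.radians(-27.5)),[.5193,-.1813,.16])"
```

```text
turn [-0.     0.    -0.222] shift cm [15.34  1.91  2.09] deg 12.7
```

Request:
move_arm --deltas '[0, 0, -0.08, 4, 0.5, 0.5, -1, 0, 0, -0.15, 8, 1, 1, -1, 0, 0, -0.2, 11.5, 1.5, 1.5, -1, 0, 0, -0.222, 14, 1.8, 1.9, -1, 0, 0, -0.222, 15.3, 1.9, 2.1, -1, 0, 0, -0.222, 15.3, 1.9, 2.1, -1, 0, 0, -0.222, 15.3, 1.9, 2.1, -1]'

```text
time: 1.6
tool_pos: [0.5178, -0.1842, 0.1604]
ee_rot: [-3.141, 0.001, 1.087]
wrist_force: [0.1, -0.0, -1.1]
width: 0.094
finger_force: 0.0
```

Run:
```python
from h import *
Rt=Rdown(np.radians(-27.5))
delta(Rt,[.5193,-.1813,.052]); print(robot.get_obs()["joint_positions"].round(3))
s,C=snap("wrist");save("w1.png",s["image"])
im=s["image"].astype(int);m=(im[...,0]>im[...,2]+70)&(s["depth"]>0)
P=C[m];rim=P[(P[:,2]>.034)&(P[:,2]<.052)];top=P[(P[:,2]>.08)]
k=np.hypot(*(top[:,:2]-[.519,-.181]).T)<.04;top=top[k];k=np.hypot(*(rim[:,:2]-[.519,-.181]).T)<.045;rim=rim[k]
print(len(top),np.median(top,0),cv2.minAreaRect((top[:,:2]*1000).astype(np.float32)),cv2.minEnclosingCircle(rim[:,:2].astype(np.float32)))
```

```text
turn [-0.001  0.001 -0.004] shift cm [ 0.33  0.   10.84] deg 0.2
[-4.440e-01  1.000e-01  1.446e+00 -1.000e-03  1.596e+00  3.900e-02]
1088 [ 0.5220828  -0.17833802  0.08867694] ((521.4086303710938, -179.39764404296875), (26.216585159301758, 25.3326358795166), 62.62810134887695) ((0.5217397809028625, -0.17960715293884277), 0.03607906028628349)
```

View pics/w1.png

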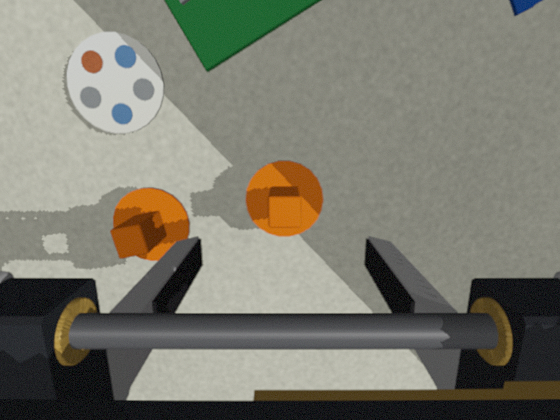

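The wrist view shows the target cone at (284,198), square to the fingers, with the decoy at (150,225) just outside the left finger's path. I'll descend with a small correction.

Request:
move_arm --deltas '[0, 0, 0, 0.3, 0, 2, -1, 0, 0, 0, 0.45, 0, 5, -1, 0, 0, 0, 0.45, 0, 8, -1, 0, 0, 0, 0.45, 0, 10, -1, 0, 0, 0, 0.45, 0, 11, -1, 0, 0, 0, 0.45, 0, 11, -1, 0, 0, 0, 0.45, 0, 11, -1]'

```text
time: 2.35
tool_pos: [0.5209, -0.1805, 0.0517]
ee_rot: [3.14, 0.0, 1.087]
wrist_force: [-0.2, 0.7, 0.7]
width: 0.0942
finger_force: 0.0
```

```bash
python3 -c "
from h import *
delta(Rdown(np.radians(-27.5)),[.5205,-.1803,.05])"
```

```text
turn [ 0.002  0.    -0.004] shift cm [-0.   -0.05  0.17] deg 0.3
```

Close.

Request:
move_arm --deltas '[0, 0, 0, 0, 0, 0.1, 0.3, 0, 0, 0, 0, 0, 0.1, 1, 0, 0, 0, 0, 0, 0.1, 1, 0, 0, 0, 0, 0, 0.1, 1, 0, 0, 0, 0, 0, 0.1, 1, 0, 0, 0, 0, 0, 0.1, 1, 0, 0, 0, 0, 0, 0.1, 1, 0, 0, 0, 0, 0, 0.1, 1]'

```text
time: 3.15
tool_pos: [0.5205, -0.1796, 0.0494]
ee_rot: [-3.142, 0.0, 1.088]
wrist_force: [-0.8, -1.1, 0.5]
width: 0.0334
finger_force: 0.0
```

Request:
move_arm --deltas '[0, 0, 0, 0, 0, 0, 1, 0, 0, 0, 0, 0, 0, 1, 0, 0, 0, 0, 0, 0, 1, 0, 0, 0, 0, 0, 0, 1]'

```text
time: 3.55
tool_pos: [0.5205, -0.1796, 0.0494]
ee_rot: [-3.141, 0.0, 1.088]
wrist_force: [-0.2, 0.2, -0.1]
width: 0.0257
finger_force: 30.0
```

Request:
move_arm --deltas '[0, 0, 0, 0, 0, -0.5, 1, 0, 0, 0, 0, 0, -2, 1, 0, 0, 0, 0, 0, -5, 1, 0, 0, 0, 0, 0, -8.5, 1, 0, 0, 0, 0, 0, -12, 1, 0, 0, 0, 0, 0, -15, 1, 0, 0, 0, 0, 0, -17, 1, 0, 0, 0, 0, 0, -18, 1]'

```text
time: 4.35
tool_pos: [0.5214, -0.18, 0.2336]
ee_rot: [3.136, -0.0, 1.088]
wrist_force: [-0.3, 0.3, -1.7]
width: 0.0261
finger_force: 30.0
```

```bash
cat >> h.py <<'E'
n=R.from_euler('xyz',[0,0,0]).apply([-.5*np.cos(np.radians(19.8)),.5*np.sin(np.radians(19.8)),.8660254])
mouth=np.array([.550,.200,.1305])
Rpl=R.align_vectors([-n],[[0,0,-1]])[0].as_matrix()@Rdown(np.radians(-27.5))
def place(h): return mouth+n*h   # TCP at h above mouth
E
python3 - <<'E'
from h import *
# use minimal tilt
a=np.cross([0,0,-1],-n);a/=np.linalg.norm(a)
Rp=R.from_rotvec(a*np.radians(30)).as_matrix()@Rdown(np.radians(-27.5));print(np.round(Rp,4).tolist(), n)
delta(Rp,place(.12)); print(place(.12))
T=tool(); o=robot.get_obs();print(o["wrist_force"],o["width"])
s,C=snap("wrist");print(T[:3,3]);save("w2.png",s["image"])
E
sed -i 's/^Rpl=.*/_a=np.cross([0,0,-1],-n);_a\/=np.linalg.norm(_a);Rpl=R.from_rotvec(_a*np.radians(30)).as_matrix()@Rdown(np.radians(-27.5))/' h.py
```

```text
[[0.4449, 0.7621, 0.4704], [0.8931, -0.4168, -0.1694], [0.067, 0.4955, -0.866]] [-0.47044038  0.16936896  0.8660254 ]
turn [-0.513  0.071 -0.003] shift cm [ 34.16 -21.06  -0.2 ] deg 29.7
[0.49354715 0.22032428 0.23442305]
[-0.29232939  0.29771517 -1.68442496] 0.026098547628238027
[ 0.52142218 -0.17997641  0.23362157]
```

View pics/w2.png

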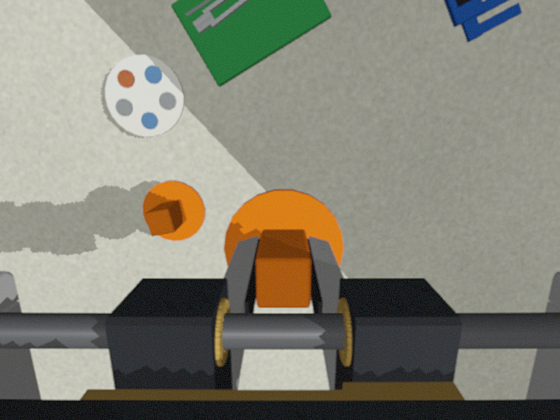

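Request:
move_arm --deltas '[0, 0, 0, 1.2, -0.7, -0.5, 1, -0.03, 0.004, 0, 3.6, -2.2, -1, 1, -0.07, 0.01, 0, 6.5, -4, -1.5, 1, -0.11, 0.015, 0, 9.5, -5.8, -2, 1, -0.15, 0.02, 0, 12.5, -7.7, -2, 1, -0.19, 0.026, 0, 15.5, -9.5, -2, 1, -0.23, 0.031, 0, 18.5, -11.4, -2, 1, -0.27, 0.037, 0, 21.5, -13.2, -2, 1]'

```text
time: 5.2
tool_pos: [0.5016, 0.0743, 0.2476]
ee_rot: [2.873, -0.036, 1.093]
wrist_force: [0.1, 0.1, -1.7]
width: 0.026
finger_force: 30.0
```

```bash
python3 -c "
from h import *
delta(Rpl,place(.12));print(robot.get_obs()['joint_positions'].round(2))"
```

```text
turn [-0.251  0.035 -0.002] shift cm [12.55 -7.64 -0.26] deg 14.5
[ 0.12 -0.19  1.58 -0.12  1.51  0.59]
```

Request:
move_arm --deltas '[-0.05, 0.007, 0, 3, -1.8, 0, 1, -0.1, 0.014, 0, 6, -3.6, 0, 1, -0.15, 0.021, 0, 8.5, -5.2, -0.2, 1, -0.2, 0.028, 0, 10.7, -6.5, -0.3, 1, -0.235, 0.033, -0.002, 12, -7.3, -0.3, 1, -0.251, 0.035, -0.002, 12.5, -7.6, -0.3, 1, -0.251, 0.035, -0.002, 12.5, -7.6, -0.3, 1, -0.251, 0.035, -0.002, 12.5, -7.6, -0.3, 1]'

```text
time: 6.0
tool_pos: [0.4952, 0.2172, 0.2361]
ee_rot: [2.621, -0.067, 1.108]
wrist_force: [0.6, -0.1, -1.7]
width: 0.0259
finger_force: 30.0
```

Run:
```python
from h import *
delta(Rpl,place(.12));o=robot.get_obs();print(o['joint_positions'].round(2),o['wrist_force'],o['wrist_torque'],o['qvel'].round(3))
# cone axis in world via top/side camera orange rim and wrist: fit in tool frame
for nm in ("top","side","wrist"):
    T=tool();s,C=snap(nm);im=s["image"].astype(int);m=(im[...,0]>im[...,2]+70)&(s["depth"]>0)
    P=(C[m]-T[:3,3])@T[:3,:3]
    P=P[(np.linalg.norm(P,axis=1)<.08)]
    rim=P[(P[:,2]>.002)&(P[:,2]<.018)]
    print(nm,len(P),len(rim))
    if len(rim)>50:
        A=np.c_[rim[:,:2],np.ones(len(rim))]
        c=np.linalg.lstsq(A,rim[:,2],rcond=None)[0];
        k=abs(A@c-rim[:,2])<.0015;c=np.linalg.lstsq(A[k],rim[k,2],rcond=None)[0]
        print(" rim plane slopes",c.round(4),"circle",cv2.minEnclosingCircle(rim[k,:2].astype(np.float32)))
    save(nm+"3.png",s["image"]);np.savez(nm+"3.npz",im=s["image"],C=C,d=s["depth"])
```

```text
turn [ 0.001  0.001 -0.001] shift cm [ 0.2  -0.34  0.01] deg 0.1
[ 0.57 -0.18  1.66 -0.42  1.34  1.08] [ 0.55419191 -0.0578536  -1.72549922] [0.06650779 0.41145713 0.03618723] [-0.021 -0.006 -0.016 -0.003 -0.003  0.003]
top 781 672
 rim plane slopes [ 0.0024 -0.0023  0.0073] circle ((-0.0025973008014261723, 0.0005448100855574012), 0.03557303547859192)
side 816 483
 rim plane slopes [-0.0181  0.0415  0.0072] circle ((-0.0025206771679222584, 0.0012735240161418915), 0.03612913563847542)
wrist 8629 4502
 rim plane slopes [-0.001  -0.002   0.0067] circle ((0.0007331578526645899, 0.0005509615293703973), 0.036017175763845444)
```

View pics/side3.png

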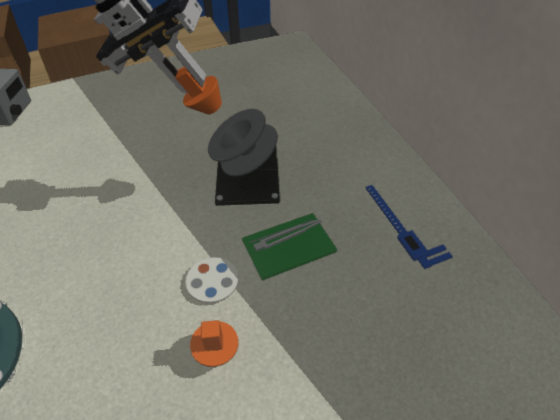

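The side view shows the cone at (203,95), in line with the reel mouth at (238,138). Top and side cameras put the cone about 2.5 mm off in tool x. I'll correct for that and cross-check the reel with the wrist cloud.

```bash
cat >> h.py <<'E'
off=np.array([-.0025,.0008,0])
def goal(h): return place(h)-Rpl@off
E
python3 - <<'E'
from h import *
for nm in ("top","side","wrist"):
    z=np.load(nm+"3.npz");P=z["C"][z["d"]>0];im=z["im"][z["d"]>0].astype(int)
    P=P[(im[:,0]<im[:,2]+40)]
    q=(P-mouth);a=q@n;r=np.linalg.norm(q-np.outer(a,n),axis=1)
    for lo in (-.003,):
        k=(abs(a)<.004)&(r<.08);Q=P[k];ex=Rpl[:,0];ey=Rpl[:,1]
        u=np.c_[(Q-mouth)@ex,(Q-mouth)@ey]; hgt=a[k]
        if len(u)<30: print(nm,len(u));continue
        # edges: outer circle fit via hull
        h=cv2.convexHull(u.astype(np.float32))[:,0];A=np.c_[2*h,np.ones(len(h))];c=np.linalg.lstsq(A,(h**2).sum(1),rcond=None)[0]
        print(nm,len(u),"height mm",np.median(hgt)*1e3,"outer fit mm",c[:2]*1e3,np.sqrt(c[2]+c[:2]@c[:2])*1e3, "MEC",cv2.minEnclosingCircle(u.astype(np.float32)))
delta(Rpl,goal(.03))
E
```

```text
top 2072 height mm -0.11637261321224762 outer fit mm [0.17926542 0.06984059] 64.71169782828767 MEC ((0.0002621867461130023, -0.000443889235612005), 0.06583920121192932)
side 1511 height mm 0.029863189048415204 outer fit mm [-1.00277908  0.63924018] 64.59376882627065 MEC ((-0.0004372112452983856, 0.0012282081879675388), 0.06676334887742996)
wrist 6870 height mm 0.6361710592400742 outer fit mm [2.78365222 1.02677243] 64.52887546627228 MEC ((0.0030713859014213085, 0.0011699993629008532), 0.06503346562385559)
turn [ 0.003  0.    -0.003] shift cm [ 0.45 -0.56  9.05] deg 0.2
```

All cameras agree on about 2.2 mm in x and 0 in y. Approaching to 17 mm above the expected seat.

Request:
move_arm --deltas '[0, 0, 0, 0.2, -0.25, 1, 1, 0.002, 0, -0.002, 0.42, -0.48, 3, 1, 0.002, 0, -0.002, 0.42, -0.48, 5, 1, 0.002, 0, -0.002, 0.42, -0.48, 7, 1, 0.002, 0, -0.002, 0.42, -0.48, 8.3, 1, 0.002, 0, -0.002, 0.42, -0.48, 9, 1, 0.002, 0, -0.002, 0.42, -0.48, 9, 1, 0.002, 0, -0.002, 0.42, -0.48, 9, 1]'

```text
time: 6.95
tool_pos: [0.5366, 0.2082, 0.1574]
ee_rot: [2.621, -0.068, 1.11]
wrist_force: [0.4, -0.1, -1.0]
width: 0.0257
finger_force: 30.0
```

```bash
sed -i 's/^off=.*/off=np.array([-.0022,0,0])/' h.py
cat >> h.py <<'E'
def st():
    o=robot.get_obs();T=tool();d=Rpl.T@(T[:3,3]-goal(0));print("tool-off mm x,y",(d[:2]*1e3).round(2),"h mm",(-d[2]*1e3).round(2),"F tool",(T[:3,:3].T@o["wrist_force"]).round(2),"M",(T[:3,:3].T@o["wrist_torque"]).round(2),"ff",o["finger_force"],"t",o["time"])
E
python3 -c "
from h import *
st();delta(Rpl,goal(.02))"
```

```text
tool-off mm x,y [ 0.97 -0.32] h mm 31.03 F tool [ 0.03 -0.12  1.05] M [ 0.35 -0.02 -0.  ] ff 29.990497827529907 t 6.95
turn [ 0.001 -0.001  0.   ] shift cm [-0.1   0.03  1.1 ] deg 0.1
```

Request:
move_arm --deltas '[0, 0, 0, -0.05, 0, 0.3, 1, 0, 0, 0, -0.1, 0.03, 0.6, 1, 0, 0, 0, -0.1, 0.03, 0.9, 1, 0, 0, 0, -0.1, 0.03, 1.1, 1, 0, 0, 0, -0.1, 0.03, 1.25, 1, 0, 0, 0, -0.1, 0.03, 1.3, 1, 0, 0, 0, -0.1, 0.03, 1.3, 1]'

```text
time: 7.65
tool_pos: [0.5421, 0.2049, 0.1454]
ee_rot: [2.622, -0.067, 1.11]
wrist_force: [0.1, 0.6, -2.1]
width: 0.026
finger_force: 30.0
```

```bash
python3 -c "
from h import *
st()"
```

```text
tool-off mm x,y [-0.35 -0.68] h mm 17.43 F tool [ 0.44 -1.22  1.78] M [ 0.27 -0.03  0.03] ff 29.990544319152832 t 7.65
```

Expected contact is about 4 mm further on. Feeling for it in small steps.

Request:
move_arm --deltas '[0, 0, 0, 0.02, 0.05, 0.06, 1, 0, 0, 0, 0.02, 0.05, 0.12, 1, 0, 0, 0, 0.02, 0.05, 0.18, 1, 0, 0, 0, 0.02, 0.05, 0.22, 1, 0, 0, 0, 0.02, 0.05, 0.25, 1]'

```text
time: 8.15
tool_pos: [0.5438, 0.2044, 0.1435]
ee_rot: [2.622, -0.067, 1.11]
wrist_force: [0.9, -0.4, -1.4]
width: 0.026
finger_force: 30.0
```

```bash
python3 -c "
from h import *
st()"
```

```text
tool-off mm x,y [-0.14 -0.13] h mm 14.98 F tool [-0.07  0.18  1.69] M [ 0.34 -0.06  0.01] ff 29.990524649620056 t 8.15
```

Request:
move_arm --deltas '[0, 0, 0, 0, 0, 0.03, 1, 0, 0, 0, 0, 0, 0.06, 1, 0, 0, 0, 0, 0, 0.09, 1, 0, 0, 0, 0, 0, 0.12, 1]'

```text
time: 8.55
tool_pos: [0.5444, 0.2042, 0.1426]
ee_rot: [2.621, -0.067, 1.11]
wrist_force: [-0.1, 0.5, -1.4]
width: 0.026
finger_force: 30.0
```

```bash
python3 -c "
from h import *
st()"
```

```text
tool-off mm x,y [-0.1  -0.08] h mm 13.84 F tool [ 0.32 -0.97  1.08] M [ 0.34 -0.08 -0.  ] ff 29.990544319152832 t 8.55
```

Request:
move_arm --deltas '[0, 0, 0, 0, 0, 0.03, 1, 0, 0, 0, 0, 0, 0.06, 1, 0, 0, 0, 0, 0, 0.09, 1]'

```text
time: 8.85
tool_pos: [0.5448, 0.2041, 0.1418]
ee_rot: [2.621, -0.067, 1.11]
wrist_force: [0.1, 0.6, -0.6]
width: 0.0257
finger_force: 30.0
```

```bash
python3 -c "
from h import *
st()"
```

```text
tool-off mm x,y [-0.15 -0.07] h mm 12.93 F tool [ 0.51 -0.45  0.44] M [ 0.32 -0.09 -0.06] ff 29.991021752357483 t 8.85
```

Request:
move_arm --deltas '[0, 0, 0, 0, 0, 0.03, 1, 0, 0, 0, 0, 0, 0.06, 1, 0, 0, 0, 0, 0, 0.06, 1]'

```text
time: 9.15
tool_pos: [0.5449, 0.2039, 0.1416]
ee_rot: [2.622, -0.067, 1.11]
wrist_force: [-3.0, -0.3, 1.6]
width: 0.0255
finger_force: 30.0
```

```bash
python3 -c "
from h import *
st()"
```

```text
tool-off mm x,y [-0.2  -0.03] h mm 12.68 F tool [-1.43 -1.35 -2.75] M [ 0.52 -0.32 -0.  ] ff 29.992607831954956 t 9.15
```

Contact at h≈12.7 mm, as expected, with small lateral force. Pressing on gently, easing sideways with the force.

Request:
move_arm --deltas '[0, 0, 0, -0.01, -0.01, 0.02, 1, 0, 0, 0, -0.02, -0.01, 0.04, 1, 0, 0, 0, -0.02, -0.01, 0.04, 1]'

```text
time: 9.45
tool_pos: [0.5449, 0.2039, 0.1416]
ee_rot: [2.621, -0.067, 1.11]
wrist_force: [-5.3, 0.1, 4.1]
width: 0.026
finger_force: 30.0
```

```bash
python3 -c "
from h import *
st()"
```

```text
tool-off mm x,y [-0.2  -0.01] h mm 12.62 F tool [-1.99 -2.1  -6.07] M [ 0.63 -0.42 -0.06] ff 29.994109869003296 t 9.45
```

Request:
move_arm --deltas '[0, 0, 0, -0.01, 0, 0.03, 1, 0, 0, 0, -0.02, -0.01, 0.06, 1, 0, 0, 0, -0.02, -0.01, 0.06, 1]'

```text
time: 9.75
tool_pos: [0.5449, 0.2039, 0.1415]
ee_rot: [2.621, -0.068, 1.11]
wrist_force: [-7.7, 0.3, 5.9]
width: 0.026
finger_force: 30.0
```

```bash
python3 -c "
from h import *
st()"
```

```text
tool-off mm x,y [-0.24 -0.02] h mm 12.57 F tool [-2.71 -3.06 -8.78] M [ 0.8  -0.53 -0.09] ff 29.995600283145905 t 9.75
```

Request:
move_arm --deltas '[0, 0, 0, -0.02, -0.02, 0.04, 1, 0, 0, 0, -0.04, -0.04, 0.07, 1, 0, 0, 0, -0.04, -0.04, 0.1, 1, 0, 0, 0, -0.04, -0.04, 0.1, 1]'

```text
time: 10.15
tool_pos: [0.545, 0.2039, 0.1415]
ee_rot: [2.621, -0.069, 1.11]
wrist_force: [-10.4, 0.7, 9.5]
width: 0.0262
finger_force: 30.0
```

```bash
python3 -c "
from h import *
st()"
```

```text
tool-off mm x,y [-0.21 -0.  ] h mm 12.53 F tool [ -3.39  -3.49 -13.3 ] M [ 0.96 -0.65 -0.05] ff 29.997816681861877 t 10.15
```

About 15 N axial now. Holding briefly, then checking.

Request:
move_arm --deltas '[0, 0, 0, 0, 0, 0.01, 1, 0, 0, 0, 0, 0, 0.01, 1, 0, 0, 0, 0, 0, 0.01, 1, 0, 0, 0, 0, 0, 0.01, 1]'

```text
time: 10.55
tool_pos: [0.545, 0.2039, 0.1415]
ee_rot: [2.621, -0.069, 1.11]
wrist_force: [-11.8, 0.7, 10.0]
width: 0.0258
finger_force: 30.0
```

```bash
python3 -c "
from h import *
st()
for nm in ('top','wrist'):
    T=tool();s,C=snap(nm);im=s['image'].astype(int);m=(im[...,0]>im[...,2]+70)&(s['depth']>0)
    Q=(C[m]-mouth)@Rpl;Q=Q[(np.linalg.norm(Q,axis=1)<.06)];r=Q[(-Q[:,2]<.012)&(-Q[:,2]>-.002)]
    A=np.c_[r[:,:2],np.ones(len(r))];c=np.linalg.lstsq(A,-r[:,2],rcond=None)[0]
    k=abs(A@c+r[:,2])<.0015;c=np.linalg.lstsq(A[k],-r[k,2],rcond=None)[0]
    print(nm,len(r),'rim plane',c.round(4),cv2.minEnclosingCircle(r[k,:2].astype(np.float32)))
"
```

```text
tool-off mm x,y [-0.24 -0.01] h mm 12.51 F tool [ -3.88  -4.28 -14.35] M [ 1.02 -0.67 -0.01] ff 29.998216331005096 t 10.55
top 399 rim plane [-0.0212  0.0115  0.005 ] ((-0.0014077620580792427, 0.001009644940495491), 0.03539902716875076)
wrist 4545 rim plane [0.0047 0.0026 0.0059] ((0.002575378166511655, 0.0008137743570841849), 0.036021675914525986)
```

Rim square within 0.3° and coaxial with the reel. Relaxing the push, then opening.

Request:
move_arm --deltas '[0, 0, 0, 0.03, 0.03, -0.08, 1, 0, 0, 0, 0.06, 0.05, -0.16, 1, 0, 0, 0, 0.07, 0.06, -0.19, 1]'

```text
time: 10.95
tool_pos: [0.5449, 0.2039, 0.1415]
ee_rot: [2.621, -0.067, 1.11]
wrist_force: [-5.8, -0.2, 2.8]
width: 0.0258
finger_force: 30.0
```

```bash
python3 -c "
from h import *
st()"
```

```text
tool-off mm x,y [-0.19 -0.03] h mm 12.61 F tool [-2.6  -2.97 -5.08] M [ 0.58 -0.47 -0.03] ff 29.993704855442047 t 10.95
```

Request:
move_arm --deltas '[0, 0, 0, -0.03, -0.03, -0.03, 1, 0, 0, 0, -0.03, -0.03, -0.04, 0.5, 0, 0, 0, -0.03, -0.03, -0.04, 0, 0, 0, 0, -0.03, -0.03, -0.04, -0.5, 0, 0, 0, -0.03, -0.03, -0.04, -1, 0, 0, 0, -0.03, -0.03, -0.04, -1, 0, 0, 0, -0.03, -0.03, -0.04, -1, 0, 0, 0, -0.03, -0.03, -0.04, -1]'

```text
time: 11.75
tool_pos: [0.5446, 0.2038, 0.1412]
ee_rot: [2.621, -0.067, 1.11]
wrist_force: [0.0, 0.4, -0.5]
width: 0.0704
finger_force: 0.0
```

```bash
python3 -c "
from h import *
st();print(robot.get_obs()['width'])"
```

```text
tool-off mm x,y [-0.52 -0.38] h mm 12.48 F tool [ 0.32 -0.42  0.4 ] M [ 0.14 -0.08 -0.06] ff 0.0 t 11.75
0.07038407923727759
```

Released with no force. Retreating straight back along the spindle.

Request:
move_arm --deltas '[0, 0, 0, 0, 0, -0.5, -1, 0, 0, 0, 0, 0, -2, -1, 0, 0, 0, 0, 0, -4, -1, 0, 0, 0, 0, 0, -6.5, -1, 0, 0, 0, 0, 0, -9, -1, 0, 0, 0, 0, 0, -11, -1, 0, 0, 0, 0, 0, -12, -1, 0, 0, 0, 0, 0, -12, -1]'

```text
time: 12.55
tool_pos: [0.4883, 0.2248, 0.2473]
ee_rot: [2.62, -0.07, 1.111]
wrist_force: [0.4, -0.0, 0.5]
width: 0.0939
finger_force: 0.0
```

```bash
python3 -c "
from h import *
st()
for nm in ('top','side','wrist'):
    T=tool();s,C=snap(nm);im=s['image'].astype(int);m=(im[...,0]>im[...,2]+70)&(s['depth']>0)
    if nm!='top': save(nm+'5.png',s['image'])
    Q=(C[m]-mouth)@Rpl;Q=Q[(np.linalg.norm(Q,axis=1)<.06)];r=Q[(-Q[:,2]<.012)&(-Q[:,2]>-.002)]
    A=np.c_[r[:,:2],np.ones(len(r))];c=np.linalg.lstsq(A,-r[:,2],rcond=None)[0]
    k=abs(A@c+r[:,2])<.0015;c=np.linalg.lstsq(A[k],-r[k,2],rcond=None)[0]
    print(nm,len(r),'rim plane',c.round(4),cv2.minEnclosingCircle(r[k,:2].astype(np.float32)))
"
```

```text
tool-off mm x,y [0.33 0.49] h mm 134.42 F tool [ 0.22  0.58 -0.24] M [ 0.09 -0.06 -0.02] ff 0.0 t 12.55
top 622 rim plane [-0.0019  0.0108  0.0053] ((-0.0001635260268812999, 1.131375120166922e-05), 0.03523315116763115)
side 392 rim plane [-0.0061 -0.0031  0.0057] ((-0.00047246640315279365, 0.0003062484029214829), 0.0361335426568985)
wrist 3144 rim plane [0.006  0.0029 0.0059] ((0.002556262072175741, 0.0007626602309755981), 0.03596190735697746)
```

View pics/wrist5.png

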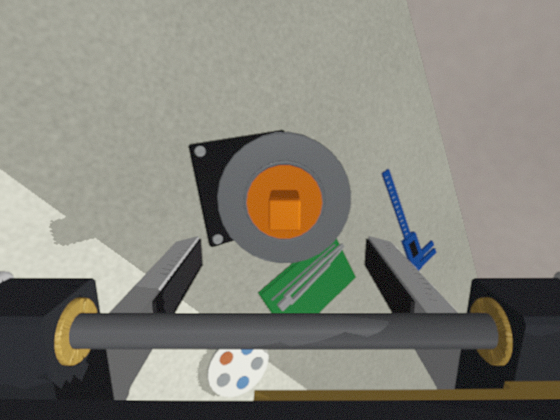

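The cone at (284,200) sits concentric in the reel, square and about 6 mm proud, and it stayed put after release. The gripper is clear, and the caliper, palette and tweezers weren't touched.

```bash
python3 -c "
from bench import robot
print(robot.close_job())"
```

```text
the job is handed in; nothing more can be done
None
```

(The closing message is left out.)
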